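Find the heavy side of a truck wheel on the balancing stand

ROBOT

A 6-joint arm with a two-finger parallel gripper is mounted at the origin on the work surface. World frame = base frame: x ahead of the robot, y to its left, z up, the work surface at z = 0. Lengths are in m, angles in rad, forces in N, time in s.
With the tool pointing down it reaches from about 0.35 to 0.975 m from the base axis. Payload 7.1 kg.
Tool frame: the origin (TCP) lies midway between the tips of the shut fingers; the grasp point (between the pads) lies 19 mm behind it; z points along the fingers, y is the direction in which the jaws open and shut (so a half turn about z gives the same grasp; the last joint's range is limited). The gripper opens to 88 mm and grips with 3 to 60 N. Pads are 20 mm wide; open, the fingers measure 115 mm over their backs; the gripper's body (75 mm by 178 mm) begins 61 mm behind the grasp point.
Start: joints at [-1.228, 0.423, 1.63, -0, 1.089, -0.019], TCP at [0.221, -0.585, 0.223] pointing down, gripper open.
Joint ranges: [-3, 3], [-0.9, 2.11], [0.09, 2.58], [-1.31, 4.45], [0.11, 2.69], [-2.54, 2.54]. Speed limits (rad/s): [2.39, 2.39, 3.01, 3.14, 3.14, 3.14].

INTERFACE

Orientations are given as a rotation vector (axis times angle).
In Python, from plant import state, camera, camera_info, sign_off gives the robot as it stands. The module is installed in compiled form; this text tells all that it offers.
- The arm moves only by the shell command python3 -m inch 'ROWS'. ROWS is JSON, one flat list of numbers, 7 for each row, row after row: the shift along the tool's x, y, z in m, then the turn, a rotation vector about the tool's x, y, z in rad, then the opening in per cent of the stroke, from 0 (shut) to 100 (fully open). A call has 1 to 10 rows; each row is the pose to reach, as a shift and turn from the pose measured when the call began, along the tool's axes at that moment; what a row does not reach only later rows make up. A row lasts 1/12 s, in which the tool goes at most 41.7 mm and 7.16 degrees, less where a joint would pass 70% of its speed; a pose out of reach is approached as far as the arm can. A call with a gripper value outside its range is refused whole. The fingers move at their own pace and stop on an object; the grip force is fixed at half the most. Time passes only in rows, so rows that repeat a pose let the fingers close. It gives the time, the measured TCP pose, the force and the opening at its end, in the units of the state.
- state(): the state, without advancing time (a new reading comes with each control period).
- camera(name): name is "scene" or "top"; returns the picture (480x640x3 uint8, red, green, blue); there is no depth.
- camera_info(name): a dict with "intrinsics" (3x3 intrinsics, pixels), "rvec" (rotation vector, rad) and "tvec" (3), from world to camera coordinates, as OpenCV has them. Camera axes: x right, y down, z forward; pixel columns grow to the right and rows downward; lengths in m; the calibration is good to about 2 mm. A picture is of the moment at which its call begins. camera_info takes no time and is no camera call.
- sign_off(): hands the job in, once; it reports no verdict.
The state is a dict: "t": time; "joints": joint angles; "qd": joint speeds; "joint_efforts": joint torques, N m; "eef_pos": TCP position; "eef_rot": TCP orientation; "force": force on the tool from outside, world axes, zero at the start; "moment": the same for the moment, N m; "opening": opening from 0.0 (shut) to 1.0 (fully open).
Only numpy, scipy, OpenCV 4.12 (cv2) and the standard library are available. Lean on these libraries where they do the work, as an engineer would, in place of code of your own. Each camera call takes 0.05 s, during which the arm holds its last target.

TASK

The foam inside the tyre of the wheel on the balancing stand got soaked on one side: turn the wheel by hand to feel out its heavy side (the stiff bearings stop it well short of the bottom) and bring that side to the very bottom. Finish while still gripping the tyre, wheel held still with its heavy side down, so that I can mark the spot; leave the other things on the bench where they lie.

Things in the scene. Friction and masses are not known exactly. Their poses are not given: they have to be found in the camera images.
- stand: the balancing stand, fixed to the bench. Steel base 180 (x) x 150 (y), 14 high; two uprights in planes y = +55 and -55, up to 64 wide in x, each with a bearing housing of diameter 34 (|y| from 48 to 62, top 132 above the bench). The shaft runs along the stand's y, 115 above the bench, right above the origin. Origin: centre of the underside, z up
- wheel: the wheel to test: black paddle tyre on a white dish. Tread radius 70; ten straight paddles across it, 5 thick, 48 wide, 14 high (168 over the paddles), every 36 degrees, the first 18 degrees from the vent; tyre 54 wide with flat sidewalls, about 0.55 kg. Origin: its centre on the shaft, 115 above the bench; y along the shaft. It can be pushed at the paddles or pinched across the sidewalls from above
- shaft (a point): middle of the shaft, 115 above the stand's underside, fixed. The sealed bearings drag, equally both ways, so the wheel does not swing down by itself to the true bottom: let go with the heavy side further than some 30 to 45 degrees (not known which) from straight down it rolls down to about that angle and stops short, from either side; nearer it stays put. Within as much of the very top it stays too
- vent (a point): a white-plugged vent hole, diameter 7, in the tread midway between two paddles, 70 from the shaft, in the wheel's +z. It shows how far the wheel has turned. The heavy side is inside the tyre, unseen, anywhere with respect to the vent (another place every time), and stays put in the wheel. It starts let go with the heavy side 50 degrees or more from the bottom, perhaps still rolling
- spare_wheel: bystander: a second wheel of the same kind (diameter 168, width 54), loose, lying flat on the bench; origin at the centre of its underside
- screw_tray: bystander: small loose aluminium tray, 65 x 95 x 20 high; origin at the centre of its underside
- battery: bystander: loose battery pack, 139 x 47 x 25 high; origin at the centre of its underside, x along its length
- glue_bottle: bystander: loose small white bottle with a nozzle, diameter 34, 88 high; origin at the centre of its underside
- grease_jar: bystander: loose jar, diameter 52, 50 high; origin at the centre of its underside
- hex_driver: bystander: loose hex driver lying along its own x, about 170 long; origin under its middle
- nut_wrench: bystander: loose four-armed wheel-nut wrench lying flat, 100 across, 22 high; origin at the centre of its underside

How it is judged:
By the outcome, as a careful person would: the job done as asked, in the order asked, and still so for the second after the job is handed in, while the arm keeps its last pose, push and grip.
It also fails if it takes over 72 s, if anything falls off the work surface, if the arm or the gripper's body presses on something with over 40 N, if the wrist force passes 120 N, or if a joint passes its speed limit or range.

## Working session

There is one attempt and no reset: what is moved stays moved. The work goes in short steps, Python scripts to look and compute and a shell command to move; the robot and the scene stay as the last step left them, time stands still between calls to the robot, and variables do not carry over. Pictures are saved under pics/ and viewed, and the job is handed in when it is done.

```bash
mkdir -p pics; ls
python3 - <<'E'
from plant import state,camera,camera_info
import cv2
print(state())
for n in("scene","top"):
    print(camera_info(n))
    cv2.imwrite(f"pics/{n}0.png",camera(n)[:,:,::-1])
E
```

```text
pics
{'t': 0.0, 'joints': array([-1.22800029e+00,  4.23804542e-01,  1.63066771e+00, -1.65053992e-05,
        1.08861732e+00, -1.90120264e-02]), 'qd': array([-0.00140448, -0.00066195, -0.0002791 , -0.00042464, -0.00058277,
       -0.00049036]), 'joint_efforts': array([-1.70136755e-03, -5.44631732e+01, -2.73661280e+01,  6.43596472e-02,
        2.28900905e-02, -1.32423907e-04]), 'eef_pos': array([ 0.22105709, -0.58401513,  0.22193313]), 'eef_rot': array([-3.08887329e+00, -5.64978427e-01,  4.01477140e-04]), 'force': array([-0.60460342,  0.44913866,  0.87834198]), 'moment': array([-0.01601752, -0.02142092,  0.01114821]), 'opening': 0.9998441489614296}
{'intrinsics': array([[491.14524023,   0.        , 314.42663674],
       [  0.        , 491.14524023, 240.00940985],
       [  0.        ,   0.        ,   1.        ]]), 'rvec': array([ 1.98169153,  0.92500572, -0.48848293]), 'tvec': array([-0.34825769, -0.16658867,  1.42118412])}
{'intrinsics': array([[519.80275707,   0.        , 321.45694568],
       [  0.        , 519.80275707, 234.54346342],
       [  0.        ,   0.        ,   1.        ]]), 'rvec': array([ 2.15703426, -2.19041116,  0.04681605]), 'tvec': array([-0.0199897 ,  0.58700617,  1.12406156])}
```

View pics/scene0.png

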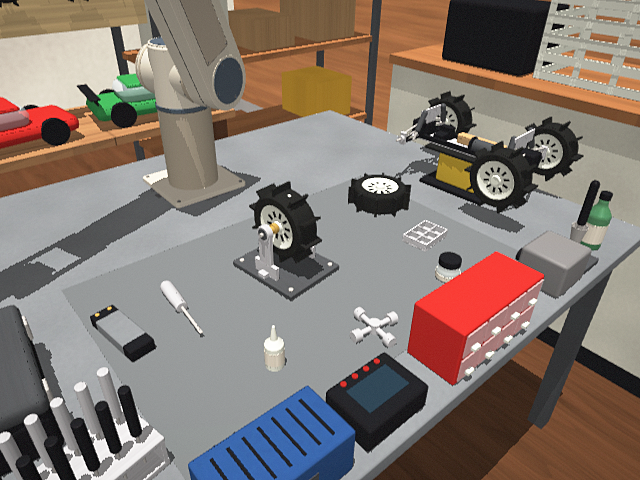

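View pics/top0.png

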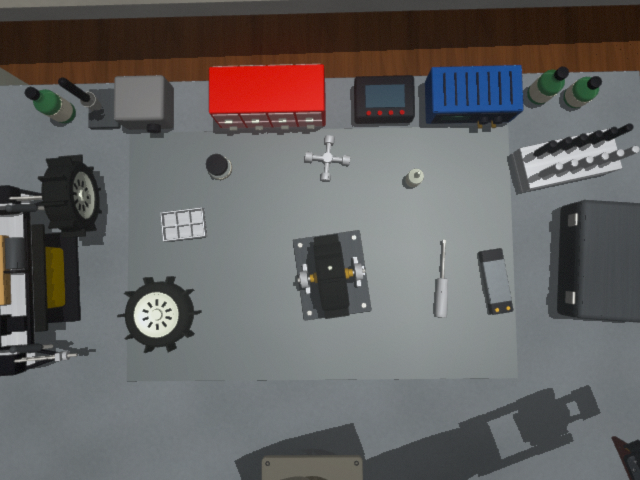

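Run:
```python
import cv2
a=cv2.imread("pics/top0.png")[220:330,280:390]
b=cv2.imread("pics/scene0.png")[170:310,220:350]
cv2.imwrite("pics/z0.png",cv2.hconcat([cv2.resize(a,(400,400),interpolation=2),cv2.resize(b,(400,430),interpolation=2)[:400]]))
```

```text
(no output)
```

View pics/z0.png

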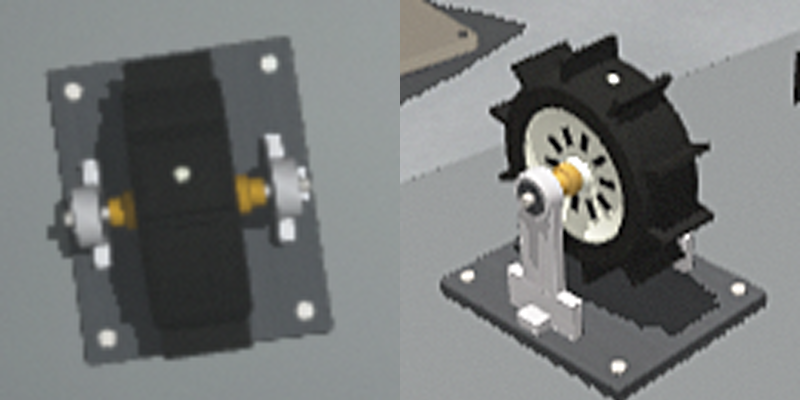

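```bash
cat > h.py <<'E'
import numpy as np,cv2
from scipy.optimize import least_squares
from plant import state,camera,camera_info
def P(n,X):
    i=camera_info(n);return cv2.projectPoints(np.float64(X).reshape(-1,3),i["rvec"],i["tvec"],i["intrinsics"],None)[0].reshape(-1,2)
def plane(n,uv,z):
    i=camera_info(n);R=cv2.Rodrigues(i["rvec"])[0];c=-R.T@i["tvec"]
    d=R.T@np.linalg.inv(i["intrinsics"])@np.array([uv[0],uv[1],1.]);return c+d*(z-c[2])/d[2]
def stand_pts(p,X):
    x,y,a=p;c,s=np.cos(a),np.sin(a);X=np.atleast_2d(X)
    return np.c_[x+c*X[:,0]-s*X[:,1],y+s*X[:,0]+c*X[:,1],X[:,2]]
def vent_pt(p,th,r=.07): # th: turn of vent about stand +y from up (toward +x)
    th=np.atleast_1d(th);return stand_pts(p,np.c_[r*np.sin(th),0*th,.115+r*np.cos(th)])
E
python3 - <<'E'
from h import *
z=lambda x,y:(280+x*.275-.36,220+y*.275-.36)
pix=np.array([z(48,72),z(290,37),z(330,330),z(87,362)])
C=np.array([[.09,.075,.014],[.09,-.075,.014],[-.09,-.075,.014],[-.09,.075,.014]])
r=least_squares(lambda p:(P("top",stand_pts(p,C))-pix).ravel(),[.5,0,0])
print(r.x,np.degrees(r.x[2]),r.fun.round(1))
p=r.x
zs=lambda x,y:(220+x*.325,170+y*140/430)
pixs=np.array([zs(442,287),zs(620,397),zs(767,297)])
print("scene corners",P("scene",stand_pts(p,C)).round(0),pixs)
v=np.array(z(182,174));vs=np.array(zs(613,79))
for n,q in(("top",v),("scene",vs)):
    s=least_squares(lambda t:(P(n,vent_pt(p,t))-q).ravel(),[0.]);print(n,np.degrees(s.x),s.fun)
for n,u,zz in(("battery",(495,281),.025),("hex",(441,280),.02),("glue",(414,178),.05),("wrench",(327,158),.02),("spare",(158,314),.054)):
    print(n,plane("top",u,zz).round(3))
E
```

```text
[ 0.49865275 -0.04961554  0.12064873] 6.9126632104719095 [-0.5 -0.8  0.2 -0.4  0.7  0.4 -0.4  0.8]
scene corners [[339. 264.]
 [290. 297.]
 [232. 260.]
 [281. 234.]] [[363.65       263.44186047]
 [421.5        299.25581395]
 [469.275      266.69767442]]
top [12.00973711] [ 0.0814819  -0.01097449]
scene [70.62664303] [-111.72833816   28.64492227]
battery [ 0.48  -0.402  0.025]
hex [ 0.483 -0.288  0.02 ]
glue [ 0.703 -0.23   0.05 ]
wrench [ 0.757 -0.044  0.02 ]
spare [0.42  0.321 0.054]
```

```bash
cat >> h.py <<'E'
from scipy.spatial.transform import Rotation as Ro
p0=np.array([0.49865275,-0.04961554,0.12064873])
def goal(p,th,r,dy=0,flip=None):
    """TCP pose: fingers pointing to shaft, grasp point at radius r, angle th from up toward +x (about stand +y)"""
    a=p[2]; s=state(); R0=Ro.from_rotvec(s["eef_rot"])
    best=None
    for f in (0,1):
        # tool z down, tool y along +-stand y
        B=Ro.from_euler("z",a)*Ro.from_euler("y",th)
        M=np.array([[1,0,0],[0,-1,0],[0,0,-1.]]).T if not f else np.array([[-1,0,0],[0,1,0],[0,0,-1.]]).T
        R=B*Ro.from_matrix(M)
        d=(R0.inv()*R).magnitude()
        if best is None or d<best[0]: best=(d,R)
    R=best[1]
    rt=r-.019
    pos=vent_pt(p,th,rt)[0]
    return pos,R
def rel(pos,R):
    s=state();R0=Ro.from_rotvec(s["eef_rot"])
    return R0.inv().apply(pos-s["eef_pos"]),(R0.inv()*R).as_rotvec()
def show(p,th,r):
    pos,R=goal(p,th,r);d,w=rel(pos,R);print("th",round(np.degrees(th)),"r",r,"shift",d.round(4),"turn",w.round(4),np.degrees(np.linalg.norm(w)).round(1))
def vent(p,uvs):
    names=list(uvs)
    f=lambda t:np.concatenate([(P(n,vent_pt(p,t))-uvs[n]).ravel() for n in names])
    s=min((least_squares(f,[t]) for t in np.linspace(-3,3,9)),key=lambda s:s.cost);return np.degrees(s.x[0]),s.fun.round(1)
def crop(tag,n="both"):
    a=camera("top")[:,:,::-1];b=camera("scene")[:,:,::-1]
    cv2.imwrite(f"pics/{tag}_t.png",a);cv2.imwrite(f"pics/{tag}_s.png",b)
    A=cv2.resize(a[220:330,280:390],(400,400),interpolation=2);B=cv2.resize(b[165:305,220:360],(400,400),interpolation=2)
    cv2.imwrite(f"pics/{tag}.png",cv2.hconcat([A,B]))
E
python3 - <<'E'
from h import *
crop("a1")
print(state()["t"])
print(vent(p0,{"top":(329.7,267.5),"scene":(289.2,195.7)}))
show(p0,0,.11)
show(p0,0,.15)
E
```

```text
0.2
(np.float64(12.502341075447797), array([ 0. , -0.3, -0.4, -0.2]))
th 0 r 0.11 shift [ 0.4488 -0.4017  0.0166] turn [-1.000e-03  1.000e-04  2.411e-01] 13.8
th 0 r 0.15 shift [ 0.4488 -0.4018 -0.0234] turn [-1.000e-03  1.000e-04  2.411e-01] 13.8
```

View pics/a1.png

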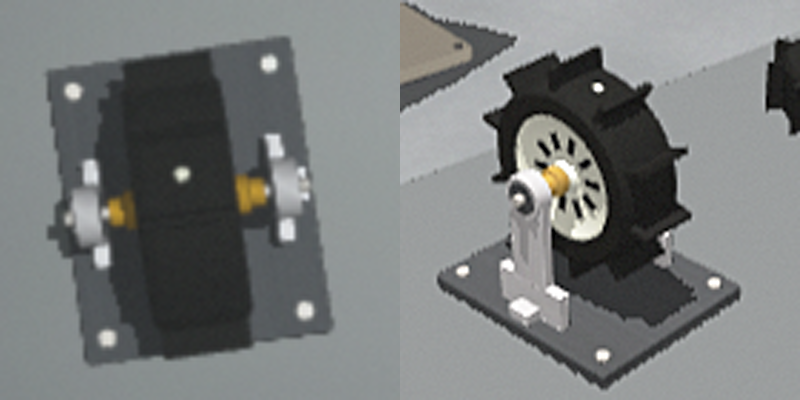

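```bash
python3 -m inch '[0.04,-0.035,-0.02,0,0,0.03,100, 0.07,-0.065,-0.023,0,0,0.06,100, 0.1,-0.09,-0.023,0,0,0.09,100, 0.13,-0.117,-0.023,0,0,0.12,100, 0.16,-0.144,-0.023,0,0,0.15,100, 0.19,-0.171,-0.023,0,0,0.18,100, 0.22,-0.198,-0.023,0,0,0.21,100, 0.25,-0.225,-0.023,0,0,0.24,100, 0.28,-0.252,-0.023,0,0,0.24,100, 0.3,-0.27,-0.023,0,0,0.24,100]'
python3 - <<'E'
from h import *
crop("a2")
print(state()["t"])
show(p0,0,.15)
E
```

```text
t: 1.03
eef_pos: [0.4068, -0.2229, 0.2456]
eef_rot: [-3.135, -0.192, 0.0]
force: [-0.5, -1.6, -0.1]
opening: 0.998
1.1333
th 0 r 0.15 shift [ 0.1123 -0.1595 -0.0002] turn [-0.0017 -0.0002  0.006 ] 0.4
```

View pics/a2.png

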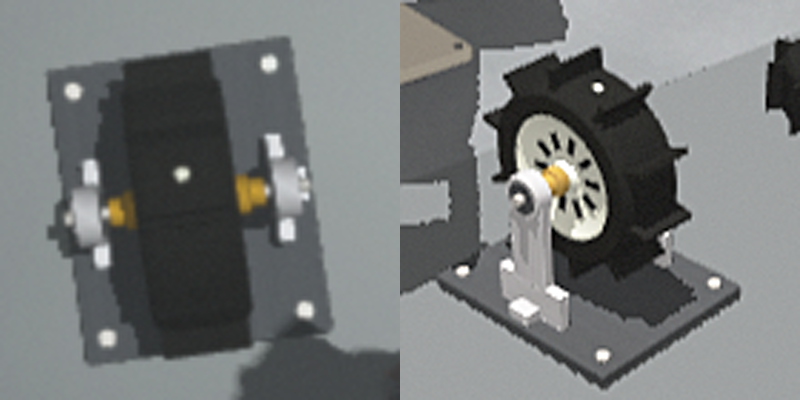

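Run:
```python
from h import *
D=np.radians
for a,r in((-30,.15),(-30,.1),(-30,.06),(-35,.06)): show(p0,D(a),r)
s=state();print(s["joints"].round(3))
```

```text
th -30 r 0.15 shift [ 0.0468 -0.1599  0.0173] turn [-0.0032  0.5234  0.0054] 30.0
th -30 r 0.1 shift [ 0.0717 -0.1597  0.0606] turn [-0.0032  0.5234  0.0054] 30.0
th -30 r 0.06 shift [ 0.0917 -0.1595  0.0953] turn [-0.0032  0.5234  0.0054] 30.0
th -35 r 0.06 shift [ 0.0887 -0.1595  0.0972] turn [-0.0034  0.6107  0.0053] 35.0
[-0.526  0.154  1.951  0.002  1.037  0.918]
```

```bash
python3 -m inch '[0.01,-0.032,0.003,0,0.1,0,100, 0.02,-0.064,0.007,0,0.21,0,100, 0.029,-0.096,0.01,0,0.31,0.005,100, 0.038,-0.128,0.014,0,0.42,0.005,100, 0.047,-0.16,0.017,0,0.523,0.005,100, 0.047,-0.16,0.017,0,0.523,0.005,100, 0.06,-0.16,0.04,0,0.523,0.005,100, 0.075,-0.16,0.066,0,0.523,0.005,100, 0.083,-0.16,0.081,0,0.523,0.005,100, 0.083,-0.16,0.081,0,0.523,0.005,100]'
python3 - <<'E'
from h import *
crop("a3")
s=state();print(s["t"],s["joints"].round(3))
show(p0,np.radians(-30),.06)
E
```

```text
t: 1.97
eef_pos: [0.4698, -0.0531, 0.1624]
eef_rot: [-2.997, -0.181, -0.796]
force: [-1.0, 0.0, 0.6]
opening: 0.999
2.0667 [-0.263  0.171  2.328  0.896  0.246  0.353]
th -30 r 0.06 shift [0.0008 0.0001 0.0165] turn [-0.0038  0.0022 -0.0009] 0.3
```

View pics/a3.png

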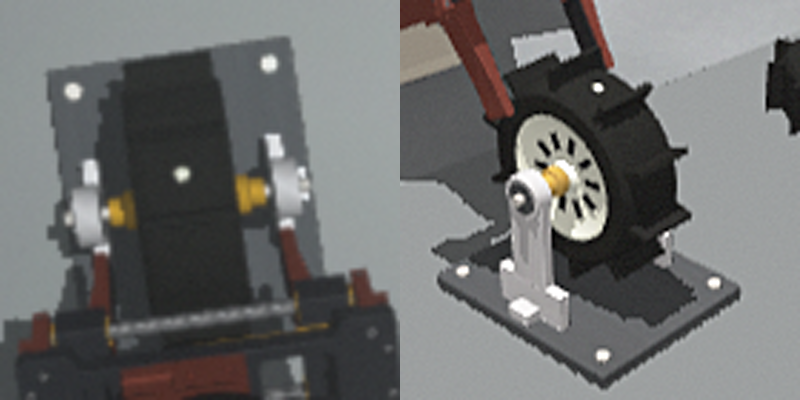

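```bash
python3 -m inch '[0,0,0.008,0,0,0,100, 0.001,0,0.0165,0,0,0,90, 0.001,0,0.0165,0,0,0,50, 0.001,0,0.0165,0,0,0,40,  0.001,0,0.0165,0,0,0,40, 0.001,0,0.0165,0,0,0,40]'
python3 - <<'E'
from h import *
s=state();print(s["t"],s["force"],s["opening"]*88)
E
```

```text
t: 2.57
eef_pos: [0.4785, -0.0522, 0.1515]
eef_rot: [-2.996, -0.181, -0.801]
force: [0.2, -0.6, -0.2]
opening: 0.66
2.5667 [ 0.22248335 -0.57666269 -0.20948157] 58.09258029016833
```

Run:
```python
from h import *
for a in range(-30,40,5): show(p0,np.radians(a),.06)
```

```text
th -30 r 0.06 shift [-0.0006 -0.0001  0.0008] turn [-0.0034  0.0009 -0.0007] 0.2
th -25 r 0.06 shift [ 0.003  -0.0001  0.0009] turn [-0.0034 -0.0864 -0.0005] 5.0
th -20 r 0.06 shift [ 0.0065 -0.0001  0.0014] turn [-0.0034 -0.1736 -0.0004] 9.9
th -15 r 0.06 shift [ 0.01   -0.0001  0.0022] turn [-3.500e-03 -2.609e-01 -2.000e-04] 14.9
th -10 r 0.06 shift [ 0.0134 -0.0001  0.0032] turn [-3.500e-03 -3.482e-01 -1.000e-04] 19.9
th -5 r 0.06 shift [ 0.0167 -0.0001  0.0046] turn [-3.500e-03 -4.354e-01  1.000e-04] 24.9
th 0 r 0.06 shift [ 0.0199 -0.0001  0.0063] turn [-3.500e-03 -5.227e-01  2.000e-04] 29.9
th 5 r 0.06 shift [ 0.0229 -0.0001  0.0082] turn [-3.5e-03 -6.1e-01  4.0e-04] 34.9
th 10 r 0.06 shift [ 0.0257 -0.0001  0.0104] turn [-3.500e-03 -6.972e-01  5.000e-04] 39.9
th 15 r 0.06 shift [ 0.0284 -0.0001  0.0128] turn [-3.500e-03 -7.845e-01  7.000e-04] 44.9
th 20 r 0.06 shift [ 0.0308 -0.0001  0.0154] turn [-3.500e-03 -8.717e-01  8.000e-04] 49.9
th 25 r 0.06 shift [ 0.033  -0.0001  0.0182] turn [-0.0035 -0.959   0.001 ] 54.9
th 30 r 0.06 shift [ 0.0349 -0.      0.0213] turn [-0.0034 -1.0463  0.0012] 59.9
th 35 r 0.06 shift [ 0.0366 -0.      0.0244] turn [-0.0034 -1.1335  0.0013] 64.9
```

```bash
python3 -m inch '[0,0,0.001,0,0,0,40, 0,0,0.001,0,0,0,40, 0.003,0,0.001,0,-0.087,0,40, 0.0065,0,0.0014,0,-0.174,0,40, 0.01,0,0.0022,0,-0.261,0,40, 0.0134,0,0.0032,0,-0.348,0,40, 0.0167,0,0.0046,0,-0.435,0,40, 0.0199,0,0.0063,0,-0.523,0,40, 0.0229,0,0.0082,0,-0.61,0,40, 0.0257,0,0.0104,0,-0.697,0,40]'
python3 - <<'E'
from h import *
s=state();print(s["t"],s["force"],s["moment"],s["opening"]*88,s["joints"].round(3))
crop("a4")
for a in range(10,60,5): show(p0,np.radians(a),.06)
E
```

```text
t: 3.4
eef_pos: [0.5066, -0.0479, 0.1566]
eef_rot: [3.12, 0.189, -0.237]
force: [3.6, 7.3, -16.9]
opening: 0.612
3.4 [  3.62799717   7.28380397 -16.88097717] [ 1.69965835 -1.49187041  0.01591076] 53.81513351810058 [-0.099  0.414  1.837 -0.035  1.039  1.371]
th 10 r 0.06 shift [-0.0034  0.0008  0.001 ] turn [-0.0033 -0.0234  0.0029] 1.4
th 15 r 0.06 shift [0.0002 0.0008 0.0012] turn [-0.0032 -0.1107  0.0031] 6.3
th 20 r 0.06 shift [0.0037 0.0008 0.0018] turn [-0.003  -0.198   0.0032] 11.3
th 25 r 0.06 shift [0.0072 0.0008 0.0026] turn [-0.0029 -0.2852  0.0033] 16.3
th 30 r 0.06 shift [0.0106 0.0008 0.0038] turn [-0.0028 -0.3725  0.0035] 21.3
th 35 r 0.06 shift [0.0139 0.0008 0.0052] turn [-0.0026 -0.4598  0.0036] 26.3
th 40 r 0.06 shift [0.017  0.0009 0.007 ] turn [-0.0025 -0.547   0.0037] 31.3
th 45 r 0.06 shift [0.02   0.0009 0.009 ] turn [-0.0023 -0.6343  0.0038] 36.3
th 50 r 0.06 shift [0.0227 0.0009 0.0112] turn [-0.0022 -0.7216  0.0039] 41.3
th 55 r 0.06 shift [0.0253 0.0009 0.0137] turn [-0.002  -0.8088  0.0041] 46.3
```

View pics/a4.png

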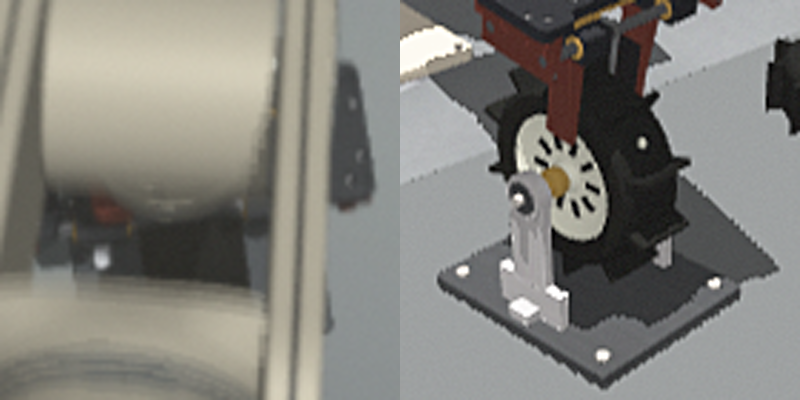

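```bash
python3 -m inch '[0.0002,0.0008,0.0012,0,-0.11,0,40, 0.0037,0.0008,0.0018,0,-0.198,0,40, 0.0072,0.0008,0.0026,0,-0.285,0,40, 0.0106,0.0008,0.0038,0,-0.372,0,40, 0.0139,0.0008,0.0052,0,-0.46,0,40, 0.017,0.0008,0.007,0,-0.547,0,40, 0.02,0.0008,0.009,0,-0.634,0,40, 0.02,0.0008,0.009,0,-0.634,0,40]'
python3 - <<'E'
from h import *
s=state();print(s["t"],s["force"],s["moment"],s["opening"]*88,s["joints"].round(3))
crop("a5")
for a in range(35,60,5): show(p0,np.radians(a),.06)
E
```

```text
t: 4.17
eef_pos: [0.5292, -0.0449, 0.1427]
eef_rot: [2.854, 0.179, -1.19]
force: [3.2, 5.7, 5.5]
opening: 0.614
4.1667 [3.16205109 5.68448338 5.54709245] [ 0.35177236  0.18906702 -0.36801047] 54.066372449643374 [-0.041  0.791  1.407 -0.115  1.726  1.434]
th 35 r 0.06 shift [-0.0088  0.0009  0.0011] turn [-0.0011  0.1731  0.0044] 9.9
th 40 r 0.06 shift [-0.0052  0.0009  0.0007] turn [-0.0009  0.0858  0.0045] 4.9
th 45 r 0.06 shift [-0.0016  0.0009  0.0005] turn [-0.0007 -0.0015  0.0045] 0.3
th 50 r 0.06 shift [0.0019 0.001  0.0007] turn [-0.0005 -0.0887  0.0045] 5.1
th 55 r 0.06 shift [0.0055 0.001  0.0011] turn [-0.0003 -0.176   0.0046] 10.1
```

View pics/a5.png

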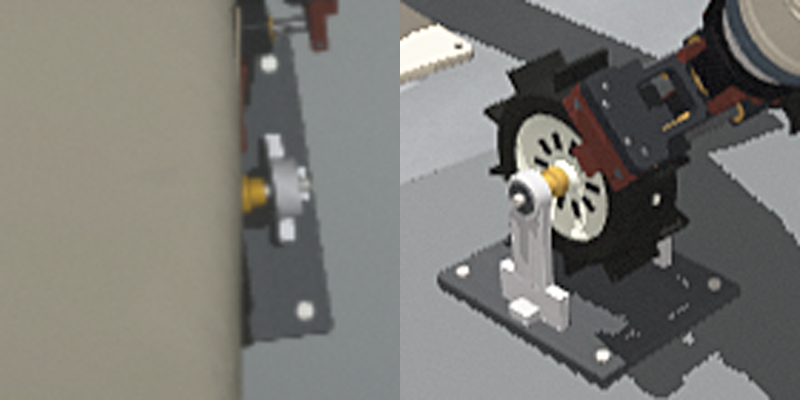

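```bash
python3 -m inch '[0,0,0,0,0,0,90, 0,0,0,0,0,0,100, 0,0,0,0,0,0,100, 0,0,0,0,0,0,100, 0,0,0,0,0,0,100, 0,0,0,0,0,0,100]'
python3 - <<'E'
from h import *
print(vent(p0,{"scene":(309.6,235)}),vent(p0,{"scene":(304.4,215)}))
for k in range(3):
    crop(f"a6{k}"); print(state()["t"])
B=[cv2.imread(f"pics/a6{k}_s.png")[165:305,220:360] for k in (0,2)]
cv2.imwrite("pics/a6.png",cv2.hconcat([cv2.resize(b,(400,400),interpolation=2) for b in B]))
E
```

```text
t: 4.77
eef_pos: [0.5287, -0.0452, 0.1434]
eef_rot: [2.858, 0.178, -1.182]
force: [0.3, 0.7, 0.0]
opening: 0.995
(np.float64(89.80166779531937), array([-0.7, -0. ])) (np.float64(54.553572540923184), array([-0.2,  0.1]))
4.8667
4.9667
5.0667
```

View pics/a6.png

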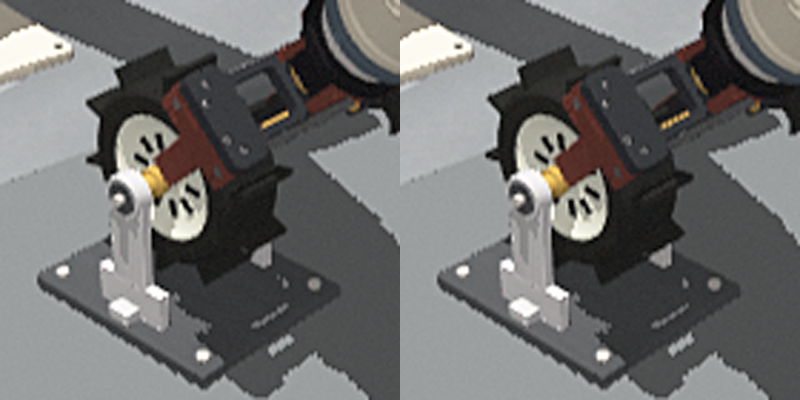

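Run:
```python
from h import *
for a in range(45,-35,-7): show(p0,np.radians(a),.06)
show(p0,np.radians(-28),.06)
```

```text
th 45 r 0.06 shift [-0.0016  0.0009  0.0005] turn [-0.0007 -0.0014  0.0044] 0.3
th 38 r 0.06 shift [-0.0066  0.0009  0.0008] turn [-0.0009  0.1208  0.0044] 6.9
th 31 r 0.06 shift [-0.0115  0.0009  0.0017] turn [-0.0012  0.2429  0.0043] 13.9
th 24 r 0.06 shift [-0.0163  0.0009  0.0032] turn [-0.0015  0.3651  0.0042] 20.9
th 17 r 0.06 shift [-0.0209  0.0008  0.0053] turn [-0.0017  0.4873  0.0042] 27.9
th 10 r 0.06 shift [-0.0251  0.0008  0.0079] turn [-0.002   0.6095  0.0041] 34.9
th 3 r 0.06 shift [-0.029   0.0008  0.011 ] turn [-0.0023  0.7316  0.004 ] 41.9
th -4 r 0.06 shift [-0.0326  0.0008  0.0145] turn [-0.0025  0.8538  0.0038] 48.9
th -11 r 0.06 shift [-0.0356  0.0008  0.0185] turn [-0.0028  0.976   0.0037] 55.9
th -18 r 0.06 shift [-0.0382  0.0008  0.0228] turn [-0.003   1.0982  0.0036] 62.9
th -25 r 0.06 shift [-0.0402  0.0008  0.0274] turn [-0.0033  1.2203  0.0034] 69.9
th -32 r 0.06 shift [-0.0416  0.0008  0.0322] turn [-0.0035  1.3425  0.0033] 76.9
th -28 r 0.06 shift [-0.0408  0.0008  0.0294] turn [-0.0034  1.2727  0.0034] 72.9
```

```bash
python3 -m inch '[-0.0066,0.001,0.0008,0,0.12,0.004,100, -0.0115,0.001,0.0017,0,0.243,0.004,100, -0.0163,0.001,0.0032,0,0.365,0.004,100, -0.0209,0.001,0.0053,0,0.487,0.004,100, -0.0251,0.001,0.0079,0,0.61,0.004,100, -0.029,0.001,0.011,0,0.73,0.004,100, -0.0326,0.001,0.0145,0,0.854,0.004,100, -0.0356,0.001,0.0185,0,0.976,0.004,100, -0.0382,0.001,0.0228,0,1.098,0.004,100, -0.0402,0.001,0.0274,0,1.22,0.004,100]'
python3 - <<'E'
from h import *
import time
for k in range(3):
    crop(f"a7{k}"); print(state()["t"])
B=[cv2.imread(f"pics/a7{k}_s.png")[165:305,220:360] for k in (0,2)]
print(state()["joints"].round(2))
cv2.imwrite("pics/a7.png",cv2.hconcat([cv2.resize(b,(400,400),interpolation=2) for b in B]))
E
```

```text
t: 5.9
eef_pos: [0.4817, -0.0487, 0.153]
eef_rot: [-3.043, -0.187, -0.6]
force: [-0.1, 1.7, -0.3]
opening: 1.0
6.0
6.1
6.2
[-0.21  0.22  2.22  0.39  0.36  0.89]
```

View pics/a7.png

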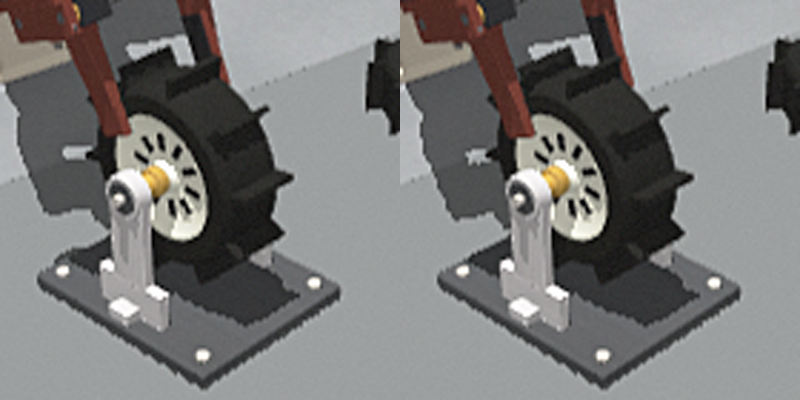

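Run:
```python
from h import *
for a in range(90,160,10): print(a,P("scene",vent_pt(p0,np.radians(a)))[0].round(1))
a=cv2.imread("pics/a70_s.png");b=cv2.imread("pics/a72_s.png")
print(cv2.absdiff(a,b)[215:275,260:325].mean(), cv2.absdiff(a,b)[215:275,260:325].max())
f=lambda a:cv2.convertScaleAbs(cv2.resize(a[205:275,250:330],(400,350),interpolation=2),alpha=2.2,beta=20)
cv2.imwrite("pics/a7z.png",cv2.hconcat([f(a),f(b)]))
```

```text
90 [308.9 235.1]
100 [308.5 240. ]
110 [307.3 244.4]
120 [305.5 247.9]
130 [303.  250.6]
140 [300.  252.5]
150 [296.6 253.4]
1.8732478632478633 14
```

View pics/a7z.png

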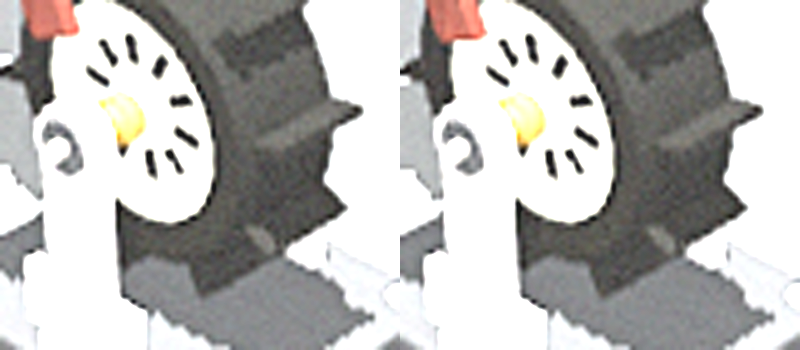

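```bash
cat >> h.py <<'E'
def pad(p,ang,y,r=.084):
    t=np.radians(ang);return P("scene",stand_pts(p,[[r*np.sin(t),y,.115+r*np.cos(t)]]))[0]
E
python3 - <<'E'
from h import *
for v in (128,131,134,137):
    print(v,[(pad(p0,v+o,y).round(1)) for o,y in((-54,.024),(-18,.024),(-18,-.024))], P("scene",vent_pt(p0,np.radians(v)))[0].round(1))
for nm,fn in (("vis",0),):
    pix={(-54,.024):(321.4,227),(-18,.024):(319,246.4),(-18,-.024):(290.6,264.4)}
    f=lambda v:np.concatenate([pad(p0,v[0]+o,y)-np.array(q) for (o,y),q in pix.items()])
    s=least_squares(f,[132.]);print(s.x,s.fun.round(1))
E
```

```text
128 [array([321.3, 222.5]), array([320.1, 244.1]), array([303.8, 253.8])] [303.5 250.2]
131 [array([321.6, 224.6]), array([319.5, 245.5]), array([303.2, 255.1])] [302.7 250.9]
134 [array([321.9, 226.6]), array([318.8, 246.7]), array([302.5, 256.4])] [301.9 251.5]
137 [array([322.1, 228.6]), array([318. , 247.9]), array([301.8, 257.6])] [301. 252.]
[141.53115961] [ 0.8  4.5 -2.2  3.2 10.  -5.1]
```

Run:
```python
from h import *
for a in (-25,-20,-15,-10,-5,0): show(p0,np.radians(a),.06)
for a in (0,7,14,21,28,35,42,49,52): show(p0,np.radians(a),.06)
```

```text
th -25 r 0.06 shift [-0.0054  0.0026 -0.0008] turn [-0.0138  0.0497  0.0004] 3.0
th -20 r 0.06 shift [-0.0019  0.0026 -0.0009] turn [-0.0137 -0.0376  0.001 ] 2.3
th -15 r 0.06 shift [ 0.0017  0.0026 -0.0006] turn [-0.0137 -0.1248  0.0016] 7.2
th -10 r 0.06 shift [0.0052 0.0026 0.    ] turn [-0.0136 -0.2121  0.0021] 12.2
th -5 r 0.06 shift [0.0087 0.0026 0.0009] turn [-0.0136 -0.2994  0.0027] 17.2
th 0 r 0.06 shift [0.0121 0.0027 0.0021] turn [-0.0135 -0.3866  0.0033] 22.2
th 0 r 0.06 shift [0.0121 0.0027 0.0021] turn [-0.0135 -0.3866  0.0033] 22.2
th 7 r 0.06 shift [0.0166 0.0027 0.0043] turn [-0.0133 -0.5088  0.0042] 29.2
th 14 r 0.06 shift [0.0208 0.0027 0.007 ] turn [-0.0131 -0.631   0.005 ] 36.2
th 21 r 0.06 shift [0.0246 0.0028 0.0102] turn [-0.0128 -0.7531  0.0058] 43.2
th 28 r 0.06 shift [0.0281 0.0028 0.0138] turn [-0.0126 -0.8753  0.0067] 50.2
th 35 r 0.06 shift [0.031  0.0029 0.0179] turn [-0.0123 -0.9975  0.0075] 57.2
th 42 r 0.06 shift [0.0335 0.003  0.0222] turn [-0.0119 -1.1196  0.0083] 64.2
th 49 r 0.06 shift [0.0354 0.003  0.0269] turn [-0.0115 -1.2418  0.0091] 71.2
th 52 r 0.06 shift [0.036  0.003  0.0289] turn [-0.0113 -1.2942  0.0095] 74.2
```

```bash
python3 -m inch '[-0.006,0.0026,-0.0005,-0.013,0.07,0,90, -0.006,0.0026,-0.0005,-0.013,0.07,0,60, -0.006,0.0026,-0.0005,-0.013,0.07,0,40, -0.006,0.0026,-0.0005,-0.013,0.07,0,40, -0.006,0.0026,-0.0005,-0.013,0.07,0,40, -0.006,0.0026,-0.0005,-0.013,0.07,0,40]'
python3 - <<'E'
from h import *
s=state();print(s["t"],s["force"],s["moment"],s["opening"]*88,s["joints"].round(3))
for a in (-27,-20,-13,-6,1,8,15,22,29,36,43,50): show(p0,np.radians(a),.06)
E
```

```text
t: 6.7
eef_pos: [0.482, -0.0511, 0.1519]
eef_rot: [-3.026, -0.185, -0.703]
force: [4.5, 4.6, -3.5]
opening: 0.614
6.7 [ 4.51213503  4.56255721 -3.45434376] [ 0.4042695  -0.36599299  0.37044342] 54.06230960146121 [-0.228  0.216  2.274  0.616  0.268  0.655]
th -27 r 0.06 shift [-0.0019  0.0005 -0.0005] turn [-0.0024  0.0149  0.0009] 0.9
th -20 r 0.06 shift [ 0.0031  0.0005 -0.0002] turn [-0.0023 -0.1073  0.001 ] 6.2
th -13 r 0.06 shift [0.008  0.0006 0.0006] turn [-0.0023 -0.2295  0.0012] 13.1
th -6 r 0.06 shift [0.0128 0.0006 0.002 ] turn [-0.0022 -0.3517  0.0013] 20.1
th 1 r 0.06 shift [0.0174 0.0006 0.004 ] turn [-0.0021 -0.4738  0.0015] 27.1
th 8 r 0.06 shift [0.0217 0.0006 0.0066] turn [-0.002  -0.596   0.0016] 34.1
th 15 r 0.06 shift [0.0257 0.0006 0.0096] turn [-0.002  -0.7182  0.0017] 41.1
th 22 r 0.06 shift [0.0293 0.0006 0.0132] turn [-0.0019 -0.8403  0.0019] 48.1
th 29 r 0.06 shift [0.0324 0.0006 0.0171] turn [-0.0018 -0.9625  0.002 ] 55.1
th 36 r 0.06 shift [0.035  0.0006 0.0214] turn [-0.0016 -1.0847  0.0021] 62.1
th 43 r 0.06 shift [0.037  0.0006 0.0259] turn [-0.0015 -1.2069  0.0022] 69.1
th 50 r 0.06 shift [0.0385 0.0007 0.0307] turn [-0.0014 -1.329   0.0024] 76.1
```

```bash
python3 -m inch '[0.0031,0.0005,0,0,-0.107,0,40, 0.008,0.0005,0.0006,0,-0.23,0,40, 0.0128,0.0006,0.002,0,-0.352,0,40, 0.0174,0.0006,0.004,0,-0.474,0,40, 0.0217,0.0006,0.0066,0,-0.596,0,40, 0.0257,0.0006,0.0096,0,-0.718,0,40, 0.0293,0.0006,0.0132,0,-0.84,0,40, 0.0324,0.0006,0.0171,0,-0.9625,0,40, 0.035,0.0006,0.0214,0,-1.085,0,40, 0.037,0.0006,0.0259,0,-1.207,0,40]'
python3 -m inch '[0.004,0,0.0005,0,-0.1,0,40, 0.009,0,0.0012,0,-0.2,0,40, 0.009,0,0.0012,0,-0.2,0,40, 0.009,0,0.0012,0,-0.2,0,40]'
python3 - <<'E'
from h import *
s=state();print(s["t"],s["force"],s["moment"],s["opening"]*88,s["joints"].round(3))
crop("a8")
for a in (43,50,57): show(p0,np.radians(a),.06)
E
```

```text
t: 7.53
eef_pos: [0.5256, -0.0454, 0.1463]
eef_rot: [2.915, 0.178, -1.042]
force: [-10.8, 4.2, -1.1]
opening: 0.616
t: 7.87
eef_pos: [0.532, -0.0446, 0.1372]
eef_rot: [2.781, 0.17, -1.327]
force: [-3.9, 0.7, -7.5]
opening: 0.612
7.8667 [-3.85491203  0.66076249 -7.50272727] [ 0.22887717 -1.13564769  0.30136776] 53.82142402839469 [-0.034  0.857  1.346 -0.128  1.821  1.441]
th 43 r 0.06 shift [-0.009   0.001  -0.0004] turn [0.0025 0.1361 0.0007] 7.8
th 50 r 0.06 shift [-0.004   0.001  -0.0008] turn [0.0026 0.0139 0.0006] 0.8
th 57 r 0.06 shift [ 0.001   0.001  -0.0006] turn [ 0.0026 -0.1082  0.0004] 6.2
```

View pics/a8.png

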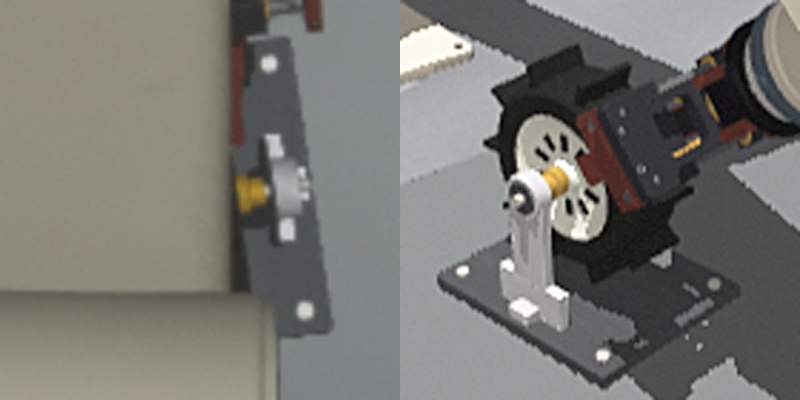

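```bash
python3 -m inch '[-0.002,0,0,0,0,0,90, -0.002,0,0,0,0,0,100, -0.002,0,0,0,0,0,100, -0.002,0,0,0,0,0,100, -0.002,0,0,0,0,0,100]'
python3 - <<'E'
from h import *
for a in (50,43,36,29,22,15,8,1,-6,-13,-20,-27): show(p0,np.radians(a),.06)
E
```

```text
t: 8.38
eef_pos: [0.5307, -0.0449, 0.1403]
eef_rot: [2.786, 0.17, -1.32]
force: [0.3, -0.3, -0.3]
opening: 0.954
th 50 r 0.06 shift [-0.0015  0.0008  0.0001] turn [ 0.0027  0.0124 -0.    ] 0.7
th 43 r 0.06 shift [-0.0065  0.0008  0.0004] turn [2.700e-03 1.345e-01 1.000e-04] 7.7
th 36 r 0.06 shift [-0.0114  0.0008  0.0014] turn [0.0026 0.2567 0.0003] 14.7
th 29 r 0.06 shift [-0.0161  0.0008  0.003 ] turn [0.0026 0.3789 0.0005] 21.7
th 22 r 0.06 shift [-0.0207  0.0008  0.0051] turn [0.0026 0.5011 0.0006] 28.7
th 15 r 0.06 shift [-0.0249  0.0008  0.0078] turn [0.0026 0.6232 0.0008] 35.7
th 8 r 0.06 shift [-0.0288  0.0007  0.0109] turn [0.0025 0.7454 0.001 ] 42.7
th 1 r 0.06 shift [-0.0322  0.0007  0.0146] turn [0.0025 0.8676 0.0011] 49.7
th -6 r 0.06 shift [-0.0352  0.0007  0.0186] turn [0.0025 0.9897 0.0013] 56.7
th -13 r 0.06 shift [-0.0377  0.0007  0.0229] turn [0.0024 1.1119 0.0014] 63.7
th -20 r 0.06 shift [-0.0397  0.0007  0.0275] turn [0.0023 1.2341 0.0016] 70.7
th -27 r 0.06 shift [-0.041   0.0007  0.0323] turn [0.0023 1.3563 0.0018] 77.7
```

```bash
python3 -m inch '[-0.0065,0.001,0.0004,0,0.134,0,100, -0.0114,0.001,0.0014,0,0.257,0,100, -0.0161,0.001,0.003,0,0.379,0,100, -0.0207,0.001,0.005,0,0.5,0,100, -0.0249,0.001,0.0078,0,0.623,0,100, -0.0288,0.001,0.011,0,0.745,0,100, -0.0322,0.001,0.0146,0,0.868,0,100, -0.0352,0.001,0.0186,0,0.99,0,100, -0.0377,0.001,0.023,0,1.11,0,100, -0.0397,0.001,0.0275,0,1.234,0,100]'
python3 - <<'E'
from h import *
crop("a9")
f=lambda a:cv2.convertScaleAbs(cv2.resize(a[165:285,230:350],(560,560),interpolation=2),alpha=1.8,beta=20)
cv2.imwrite("pics/a9z.png",f(cv2.imread("pics/a9_s.png")))
for a in (-20,-25,-27): show(p0,np.radians(a),.06)
E
```

```text
t: 9.22
eef_pos: [0.4852, -0.0524, 0.1556]
eef_rot: [-3.07, -0.189, -0.555]
force: [0.4, 1.6, 0.1]
opening: 1.005
th -20 r 0.06 shift [0.0061 0.0008 0.0007] turn [0.     0.0023 0.0007] 0.1
th -25 r 0.06 shift [0.0026 0.0008 0.0009] turn [0.     0.0895 0.0007] 5.1
th -27 r 0.06 shift [0.0011 0.0008 0.001 ] turn [0.     0.1244 0.0007] 7.1
```

View pics/a9z.png

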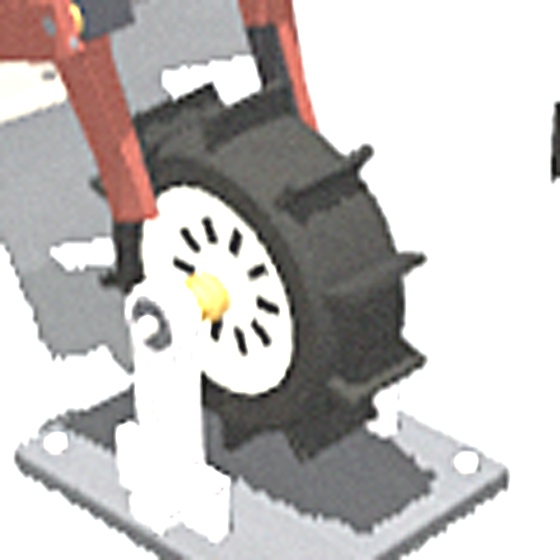

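```bash
cat >> h.py <<'E'
def phase(p,pts,y=.024):
    out=[]
    for q in pts:
        g=np.arange(0,180,.25);d=[np.linalg.norm(pad(p,a,y)-np.array(q)) for a in g];i=int(np.argmin(d));out.append((g[i],round(float(d[i]),1)))
    return out
E
python3 - <<'E'
from h import *
print("a9",phase(p0,[(309.3,197.1),(320.9,220.3),(320.9,241.7)]))
print("a7",phase(p0,[(321.4,227),(319,246.4),(311,207)]))
E
```

```text
a9 [(np.float64(35.5), 0.3), (np.float64(70.75), 0.1), (np.float64(105.25), 0.1)]Traceback (most recent call last):
  File "<stdin>", line 3, in <module>
  File "h.py", line 50, in phase
    g=np.arange(0,180,.25);d=[np.linalg.norm(pad(p,a,y)-np.array(q)) for a in g];i=int(np.argmin(d));out.append((g[i],round(float(d[i]),1)))
                                             ~~~^^^^^^^
  File "h.py", line 46, in pad
    t=np.radians(ang);return P("scene",stand_pts(p,[[r*np.sin(t),y,.115+r*np.cos(t)]]))[0]
                             ~^^^^^^^^^^^^^^^^^^^^^^^^^^^^^^^^^^^^^^^^^^^^^^^^^^^^^^^^^
  File "h.py", line 5, in P
    i=camera_info(n);return cv2.projectPoints(np.float64(X).reshape(-1,3),i["rvec"],i["tvec"],i["intrinsics"],None)[0].reshape(-1,2)
ValueError: time passes only in moves, steps and waits
```

```bash
cat > c.py <<'E'
import re
s=open("h.py").read()
s=s.replace("from plant import state,camera,camera_info","from plant import state,camera\nimport plant,functools\n@functools.lru_cache(None)\ndef camera_info(n): return plant.camera_info(n)")
open("h.py","w").write(s)
E
python3 c.py
python3 - <<'E'
from h import *
print("a7",phase(p0,[(321.4,227),(319,246.4),(311,207)]))
E
python3 -m inch '[0.001,0.001,0.001,0,0.124,0,100, 0.001,0.001,0.001,0,0.124,0,90, 0.001,0.001,0.001,0,0.124,0,60,0.001,0.001,0.001,0,0.124,0,40, 0.001,0.001,0.001,0,0.124,0,40, 0.001,0.001,0.001,0,0.124,0,40, 0.001,0.001,0.001,0,0.124,0,40]'
python3 - <<'E'
from h import *
s=state();print(s["t"],s["force"],s["moment"],s["opening"]*88,s["joints"].round(3))
for a in (-27,-20,-13,-6,1,8,15,22,29,36,43,50): show(p0,np.radians(a),.06)
E
```

```text
a7 [(np.float64(80.5), 0.6), (np.float64(115.25), 0.0), (np.float64(48.25), 4.3)]
t: 9.9
eef_pos: [0.481, -0.0512, 0.1519]
eef_rot: [-3.021, -0.186, -0.724]
force: [2.3, 3.5, 0.4]
opening: 0.614
9.9 [2.28882407 3.54811945 0.36992946] [ 0.4338279  -0.22927344  0.3853018 ] 54.050930790219596 [-0.233  0.214  2.285  0.687  0.254  0.58 ]
th -27 r 0.06 shift [-0.0009  0.0005 -0.    ] turn [-0.0022  0.0006  0.0017] 0.2
th -20 r 0.06 shift [0.004  0.0005 0.0003] turn [-0.0021 -0.1216  0.0018] 7.0
th -13 r 0.06 shift [0.009  0.0005 0.0012] turn [-0.002  -0.2437  0.0019] 14.0
th -6 r 0.06 shift [0.0137 0.0006 0.0027] turn [-0.0019 -0.3659  0.002 ] 21.0
th 1 r 0.06 shift [0.0183 0.0006 0.0048] turn [-0.0018 -0.4881  0.0022] 28.0
th 8 r 0.06 shift [0.0226 0.0006 0.0074] turn [-0.0016 -0.6102  0.0023] 35.0
th 15 r 0.06 shift [0.0265 0.0006 0.0105] turn [-0.0015 -0.7324  0.0024] 42.0
th 22 r 0.06 shift [0.03   0.0006 0.0141] turn [-0.0014 -0.8546  0.0025] 49.0
th 29 r 0.06 shift [0.0331 0.0006 0.018 ] turn [-0.0012 -0.9768  0.0026] 56.0
th 36 r 0.06 shift [0.0356 0.0006 0.0223] turn [-0.0011 -1.0989  0.0027] 63.0
th 43 r 0.06 shift [0.0376 0.0006 0.0269] turn [-9.0000e-04 -1.2211e+00  2.8000e-03] 70.0
th 50 r 0.06 shift [0.039  0.0007 0.0317] turn [-8.0000e-04 -1.3433e+00  2.9000e-03] 77.0
```

```bash
python3 -m inch '[0.004,0.0005,0.0003,0,-0.122,0,40, 0.009,0.0005,0.0012,0,-0.244,0,40, 0.0137,0.0006,0.0027,0,-0.366,0,40, 0.0183,0.0006,0.0048,0,-0.488,0,40, 0.0226,0.0006,0.0074,0,-0.61,0,40, 0.0265,0.0006,0.0105,0,-0.732,0,40, 0.028,0.0006,0.0117,0,-0.78,0,40, 0.028,0.0006,0.0117,0,-0.78,0,40]'
python3 - <<'E'
from h import *
crop("b0")
f=lambda a:cv2.convertScaleAbs(cv2.resize(a[165:285,230:350],(560,560),interpolation=2),alpha=1.8,beta=20)
cv2.imwrite("pics/b0z.png",f(cv2.imread("pics/b0_s.png")))
E
python3 -m inch '[0,0,0,0,0,0,90, 0,0,0,0,0,0,100, 0,0,0,0,0,0,100, 0,0,0,0,0,0,100, 0,0,0,0,0,0,100, 0,0,0,0,0,0,100, 0,0,0,0,0,0,100, 0,0,0,0,0,0,100, 0,0,0,0,0,0,100, 0,0,0,0,0,0,100]'
python3 -m inch '[0,0,0,0,0,0,100, 0,0,0,0,0,0,100, 0,0,0,0,0,0,100, 0,0,0,0,0,0,100]'
python3 - <<'E'
from h import *
f=lambda a:cv2.convertScaleAbs(cv2.resize(a[165:285,230:350],(560,560),interpolation=2),alpha=1.8,beta=20)
g=[]
for k in (1,2):
    crop(f"b{k}"); im=cv2.imread(f"pics/b{k}_s.png");g.append(im)
print(cv2.absdiff(*g)[215:275,260:325].max())
cv2.imwrite("pics/b2z.png",f(g[1]))
E
```

```text
t: 10.57
eef_pos: [0.5132, -0.0471, 0.1539]
eef_rot: [3.078, 0.19, -0.489]
force: [2.3, 5.2, -4.5]
opening: 0.617
t: 11.5
eef_pos: [0.5132, -0.0471, 0.1539]
eef_rot: [3.079, 0.191, -0.485]
force: [0.6, 0.3, -0.3]
opening: 0.999
t: 11.83
eef_pos: [0.5132, -0.0471, 0.1539]
eef_rot: [3.079, 0.191, -0.485]
force: [0.1, -0.2, -0.3]
opening: 1.006
13
```

View pics/b0z.png

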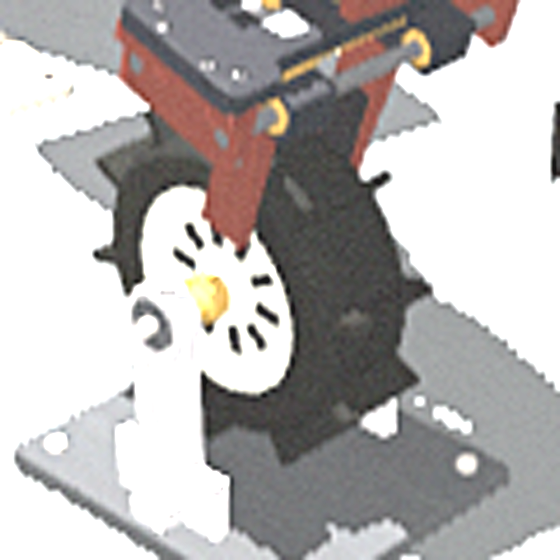

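View pics/b2z.png

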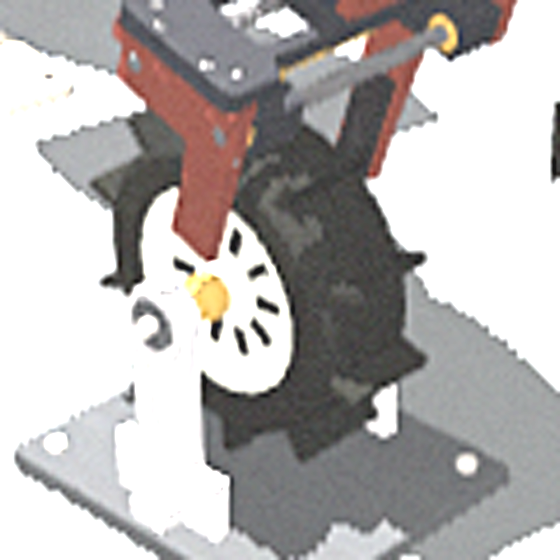

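Run:
```python
from h import *
z=lambda x,y:(230+x*120/560-.4,165+y*120/560-.4)
obs=[(0,-54,(321.0,226.6)),(0,-18,(318.6,246)),
 (1,-162,z(370,150)),(1,-126,z(424,258)),(1,-90,z(424,358)),
 (3,-126,z(424,258)),(3,-90,z(425,358)),
 (2,-198,z(388,178)),(2,-162,z(430,288)),(2,-126,z(417,380))]
def f(x):
    return np.concatenate([pad(p0,x[k]+o,.024)+x[4:6]-np.array(q) for k,o,q in obs])
s=least_squares(f,[134,196,240,196,0,0.]);print(s.x.round(2),s.fun.round(1))
print("mid",(s.x[0]+(s.x[1]+s.x[3])/2)/2,"turn",(s.x[0]-(s.x[1]+s.x[3])/2)/2)
for a in (16,15,10,5,0,-5,-10,-15): show(p0,np.radians(a),.06)
```

```text
[134.11 196.69 242.38 196.2   -0.28  -0.41] [ 0.6 -0.3 -0.1  0.4  0.1 -0.7  0.  -0.  -0.   0.8 -0.1 -0.4 -0.2  0.5
  0.3 -0.8 -0.1  0.1 -0.5  0.5]
mid 165.27768649023665 turn -31.166298802048956
th 16 r 0.06 shift [-0.0035  0.0007  0.0005] turn [0.0004 0.0332 0.0029] 1.9
th 15 r 0.06 shift [-0.0042  0.0007  0.0006] turn [0.0004 0.0506 0.0029] 2.9
th 10 r 0.06 shift [-0.0077  0.0007  0.0009] turn [0.0003 0.1379 0.003 ] 7.9
th 5 r 0.06 shift [-0.0113  0.0007  0.0015] turn [2.000e-04 2.252e-01 3.000e-03] 12.9
th 0 r 0.06 shift [-0.0147  0.0007  0.0025] turn [0.     0.3124 0.003 ] 17.9
th -5 r 0.06 shift [-0.0181  0.0007  0.0037] turn [-1.000e-04  3.997e-01  3.000e-03] 22.9
th -10 r 0.06 shift [-0.0213  0.0007  0.0053] turn [-2.00e-04  4.87e-01  3.00e-03] 27.9
th -15 r 0.06 shift [-0.0244  0.0007  0.0071] turn [-4.000e-04  5.742e-01  3.000e-03] 32.9
```

```bash
python3 -m inch '[-0.0025,0.0007,0.0005,0,0.01,0.003,90, -0.0025,0.0007,0.0005,0,0.01,0.003,60, -0.0025,0.0007,0.0005,0,0.01,0.003,40, -0.0025,0.0007,0.0005,0,0.01,0.003,40, -0.0025,0.0007,0.0005,0,0.01,0.003,40, -0.0025,0.0007,0.0005,0,0.01,0.003,40]'
cat >> h.py <<'E'
def turnabout(p,degs):
    s=state();R0=Ro.from_rotvec(s["eef_rot"]);c=stand_pts(p,[[0,0,.115]])[0]
    ax=stand_pts([0,0,p[2]],[[0,1,0]])[0]
    for d in degs:
        Q=Ro.from_rotvec(ax*np.radians(d));q=Q.apply(s["eef_pos"]-c)+c
        print(d,R0.inv().apply(q-s["eef_pos"]).round(4),(R0.inv()*Q*R0).as_rotvec().round(4))
E
python3 - <<'E'
from h import *
s=state();print(s["t"],s["force"],s["moment"],s["opening"]*88,s["joints"].round(3))
turnabout(p0,(-5,-10,-15,-20,-25,-31.2))
crop("b3")
f=lambda a:cv2.convertScaleAbs(cv2.resize(a[165:285,230:350],(560,560),interpolation=2),alpha=1.8,beta=20)
cv2.imwrite("pics/b3z.png",f(cv2.imread("pics/b3_s.png")))
E
```

```text
t: 12.53
eef_pos: [0.5107, -0.0473, 0.1542]
eef_rot: [3.083, 0.186, -0.47]
force: [-0.9, 4.2, 0.7]
opening: 0.617
12.5333 [-0.91639192  4.16784123  0.74799531] [ 0.3180048  -0.08412259  0.14682486] 54.282894774961434 [-0.08   0.495  1.735 -0.062  1.209  1.401]
-5 [-0.0036  0.      0.0002] [ 0.      0.0873 -0.0001]
-10 [-0.0071  0.      0.0006] [ 0.      0.1745 -0.0002]
-15 [-0.0106  0.      0.0014] [ 0.      0.2618 -0.0003]
-20 [-0.014   0.      0.0025] [ 0.      0.3491 -0.0004]
-25 [-0.0173  0.      0.0038] [ 0.      0.4363 -0.0005]
-31.2 [-0.0213  0.      0.0059] [ 0.      0.5445 -0.0006]
```

View pics/b3z.png

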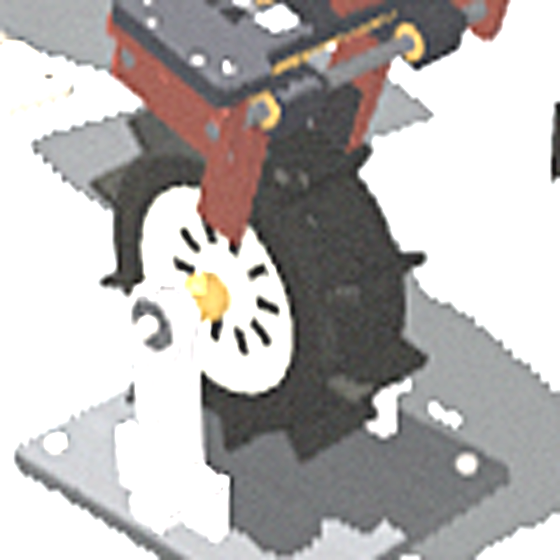

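```bash
python3 -m inch '[-0.0036,0,0.0002,0,0.087,0,40, -0.0071,0,0.0006,0,0.1745,0,40, -0.0106,0,0.0014,0,0.262,0,40, -0.014,0,0.0025,0,0.349,0,40, -0.0173,0,0.0038,0,0.436,0,40, -0.0213,0,0.0059,0,0.5445,0,40, -0.0213,0,0.0059,0,0.5445,0,40, -0.0213,0,0.0059,0,0.5445,0,40]'
python3 - <<'E'
from h import *
s=state();print(s["t"],s["force"],s["moment"],s["opening"]*88,s["qd"].round(3))
crop("b4")
f=lambda a:cv2.convertScaleAbs(cv2.resize(a[165:285,230:350],(560,560),interpolation=2),alpha=1.8,beta=20)
cv2.imwrite("pics/b4z.png",f(cv2.imread("pics/b4_s.png")))
z=lambda u:((u+.4-np.array([230,165]))*560/120).round(0)
for v in (163,165,167): print(v,[z(pad(p0,v+o,.024)+[-.28,-.41]) for o in (-126,-90,-54)])
E
```

```text
t: 13.3
eef_pos: [0.4859, -0.0505, 0.1537]
eef_rot: [-3.099, -0.188, -0.371]
force: [-4.2, -3.9, -4.5]
opening: 0.612
13.3 [-4.17688573 -3.89562363 -4.51850034] [-1.55877277  1.19630575 -0.03012031] 53.81559756111622 [ 0.006  0.014 -0.038 -0.026  0.065  0.017]
163 [array([375., 153.]), array([426., 265.]), array([422., 367.])]
165 [array([379., 159.]), array([427., 272.]), array([420., 371.])]
167 [array([383., 165.]), array([428., 278.]), array([418., 375.])]
```

View pics/b4z.png

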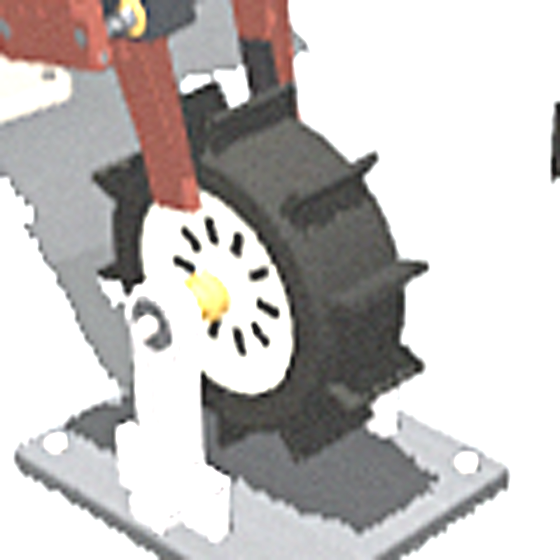

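```bash
python3 - <<'E'
from h import *
turnabout(p0,(1,2,3))
print(state()["eef_pos"],state()["force"])
for a in(-15,-13,-12): show(p0,np.radians(a),.06)
E
python3 -m inch '[0.0007,0,0,0,-0.017,0,40, 0.0014,0,0,0,-0.035,0,40, 0.0014,0,0,0,-0.035,0,40, 0.0014,0,0,0,-0.035,0,40, 0.0014,0,0,0,-0.035,0,40, 0.0014,0,0,0,-0.035,0,40]'
python3 - <<'E'
from h import *
s=state();print(s["t"],s["force"],s["moment"],s["opening"]*88,s["qd"].round(3))
for a in(-15,-13,-12): show(p0,np.radians(a),.06)
crop("b5")
f=lambda a:cv2.convertScaleAbs(cv2.resize(a[165:285,230:350],(560,560),interpolation=2),alpha=1.8,beta=20)
cv2.imwrite("pics/b5z.png",f(cv2.imread("pics/b5_s.png")))
E
```

```text
1 [ 0.0007  0.     -0.    ] [ 0.     -0.0175  0.    ]
2 [ 0.0014  0.     -0.0001] [ 0.     -0.0349  0.    ]
3 [ 0.0021  0.     -0.0001] [ 0.0001 -0.0524  0.    ]
[ 0.48616653 -0.05048072  0.1537808 ] [-8.26136649 -5.85443312  1.15247722]
th -15 r 0.06 shift [ 0.002   0.0006 -0.0004] turn [-0.0009  0.026   0.0014] 1.5
th -13 r 0.06 shift [ 0.0035  0.0006 -0.0004] turn [-0.0008 -0.0089  0.0014] 0.5
th -12 r 0.06 shift [ 0.0042  0.0006 -0.0004] turn [-0.0008 -0.0263  0.0014] 1.5
t: 13.9
eef_pos: [0.4874, -0.0504, 0.1542]
eef_rot: [-3.108, -0.191, -0.312]
force: [-3.9, -1.2, 3.9]
opening: 0.616
13.9 [-3.9304875  -1.20864872  3.88069138] [-0.85739755  0.91373534 -0.01315936] 54.23812350602851 [-0.     0.001  0.003  0.003 -0.004 -0.002]
th -15 r 0.06 shift [ 0.0007  0.0006 -0.0003] turn [-0.0008  0.0618  0.0021] 3.5
th -13 r 0.06 shift [ 0.0021  0.0006 -0.0003] turn [-0.0007  0.0269  0.0021] 1.5
th -12 r 0.06 shift [ 0.0028  0.0006 -0.0004] turn [-0.0007  0.0094  0.0021] 0.6
```

View pics/b5z.png

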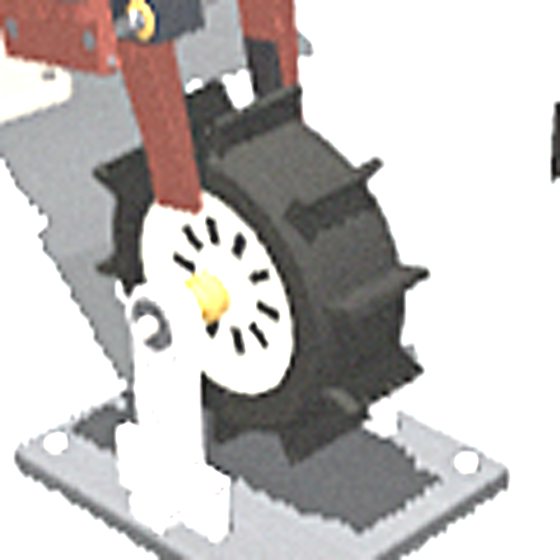

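Run:
```python
from plant import sign_off,state
s=state();print(s["t"],abs(s["qd"]).max(),s["opening"])
sign_off()
```

```text
14.0 0.00243374620447955 0.6097279471978341
the job is handed in; nothing more can be done
```

The wheel is held still in the gripper with its heavy side down, to within about 2° by my measurements. I handed the job in at 14.0 s of the 72 s allowed.

**Finding the heavy side:** I pinched the tyre across the sidewalls and let the wheel roll down from each side. It stopped with the vent at about 134° from straight up on one side. On the other it stopped at about 196.5°, the same stop from two releases started roughly 30° apart. Halfway between gives the heavy side at the bottom when the vent is at about 165.3°. The stops are therefore about 31° either side of the bottom, within the 30 to 45° you gave.

**Last checks:**
- **Angle:** after the first turn the paddles read about 163.5°, short of the target. I nudged it about 2°, and they then read about 165.3°.
- **Stillness:** the arm was at rest, the gripper closed on the tyre at about 54 mm, and outside forces were about 4 N along each axis.
- **Certainty:** the vent was out of sight at the end and at the 196.5° stop. Those angles come from the paddle tips plus the tool's known turns. The 134° stop was measured only once.
- **Bench:** the arm worked only around the stand and touched nothing else that I know of, but I took no closing picture of the other items.

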